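# Stop the gluing machine and pop open its glue filler hatch

### The job

The blue gluing machine on the binder's bench has to be topped up with glue. First stop it by pushing the red stop button on the grey push-button box fully in, then press once on the round black pad of the machine's aluminium filler hatch and let go, so that the push-push latch releases and the hatch springs up and is left standing open by itself, clear of the robot. It is all done by touch: pick nothing up, do not press the green button, do not push the hatch shut again, and leave the other things on the bench where they are.

Things in the scene. Friction and masses are not known exactly. Their poses are not given: they have to be found in the camera images.
- stop_top (a point): centre of the top of the red mushroom stop button (head 40 mm across, top about 92 mm above the bench when out) on a grey push-button box (118 x 74 mm, 60 mm high, fixed to the bench to the left or right of the blue machine). Axes: x along the box's long side, from the green button to the red one, z up. Pressed straight down.
- stop_button (a joint): travel of the red stop button in m: 0 out, 0.007 fully in. It has a snap action: about 4 N starts it, past half-way it goes in and stays in by itself.
- start_top (a point): centre of the top of the green start button (23 mm across, top about 77 mm above the bench) on the same box, 58 mm from the red one and 15 mm lower. Not to be pressed.
- start_button (a joint): travel of the green start button in m: 0 out, 0.004 fully in (sprung).
- gluer: the blue bench-top gluing machine, fixed, base 280 mm (x) by 300 mm (y); origin at the centre of its underside, x away from the robot. Its flat top (140 mm high) reaches from x = -140 to 0 mm and carries the hatch in its middle; the rollers and their side cheeks (205 mm, screw knobs to 229 mm high) stand at x = 0 to 138 mm, a low sheet table beyond to 210 mm.
- hatch_pad (a point): centre of the top of the round black rubber press pad (26 mm across, 2.5 mm proud) on the closed hatch over its latch, about 156 mm above the bench and 17 mm in from the hatch's free edge, the one nearest the robot. Hatch: bare aluminium lid 105 x 118 x 5 mm, 8 mm proud of the machine's top. The point moves with it: z is the lid's outward normal, x points from free edge to hinge, y along the hinge.
- hatch_hinge (a point): middle of the hatch's hinge line, fixed on the machine, 88 mm behind the pad and 150 mm above the bench; y along the hinge.
- hatch (a joint): hatch angle in rad: about 0 shut and latched, -0.054 pressed down to its stop (4.7 mm at the pad), 1.45 standing open. 3 to 4 N on the pad push it down; by -0.045 (4 mm) the push-push latch has let go, and when the finger rises the hinge spring swings the hatch up and away from the robot to 1.45 in 1 to 2 s, where it stays. Pushed right down again it latches shut.
- latch_pin (a joint): hidden follower pin of the push-push latch, sideways travel in m: 0 while latched, +0.003 to +0.008 while a press releases it, about 0 when the hatch is open, below -0.003 only when an open hatch is pushed shut again.
- brush_tin: loose aluminium tin with three glue brushes, 72 mm across, tin 100 mm and brushes 190 mm high; origin at the centre of its underside. Bystander.
- glue_tub: loose closed white glue tub, 84 mm across, 105 mm high; origin at the centre of its underside. Bystander.
- bench_weight: loose brass weight with a knob, 68 mm across, 80 mm high; origin at the centre of its underside. Bystander.
- bone_folder: loose ivory-coloured bone folder, 162 x 24 x 6 mm, lying flat; origin on its underside. Bystander.
- thread_spool: loose cream thread spool, 48 mm across, 56 mm high, standing; origin at the centre of its underside. Bystander.

How it is judged:
By the outcome, as a careful person would: the job done as asked, in the order asked, and still so for the second after the job is handed in, with the robot touching nothing.
It also fails if it takes over 48 s, if anything falls off the work surface, if the arm or the gripper's body presses on something with over 40 N, if the wrist force passes 120 N, or if a joint passes its speed limit or range.

### The arm

A 6-joint arm with a two-finger parallel gripper is mounted at the origin on the work surface. World frame = base frame: x ahead of the robot, y to its left, z up, the work surface at z = 0. Lengths are in m, angles in rad, forces in N, time in s.
With the tool pointing down it reaches from about 0.375 to 0.9 m from the base axis. Payload 3.1 kg.
Tool frame: the origin (TCP) lies midway between the tips of the shut fingers; the grasp point (between the pads) lies 19 mm behind it; z points along the fingers, y is the direction in which the jaws open and shut (so a half turn about z gives the same grasp; the last joint's range is limited). The gripper opens to 87 mm and grips with 3 to 60 N. Pads are 19 mm wide; open, the fingers measure 117 mm over their backs; the gripper's body (75 mm by 190 mm) begins 51 mm behind the grasp point.
Start: joints at [1.079, 0.527, 1.433, -0, 1.181, -0.178], TCP at [0.193, 0.594, 0.223] pointing down, gripper open.
Joint ranges: [-3.08, 3.08], [-0.75, 2.2], [0.22, 2.44], [-1.43, 4.57], [0, 2.65], [-2.85, 2.85]. Speed limits (rad/s): [2.79, 2.79, 3.14, 3.14, 3.14, 3.14].

### API

Orientations are given as a unit quaternion [x, y, z, w].
In Python, from rig import robot gives the robot as it stands.
- The arm moves only by the tool move_arm, never from a script. Its argument "rows" is one flat list of numbers, 7 for each row, row after row: the shift along the world's x, y, z in mm, then the turn, a rotation vector about the world's x, y, z in rad, then the closure, from 0 (fully open) to 1 (shut). A call has 1 to 12 rows; each row shifts and turns the commanded pose from where the row before left it; what a row does not reach is not made up. A row lasts 1/10 s, in which the tool goes at most 50 mm and 8.59 degrees, less where a joint would pass 70% of its speed; a pose out of reach is approached as far as the arm can. A call with a gripper value outside its range is refused whole. The fingers move at their own pace and stop on an object; "grip_force" is the grip in N (left out, the last holds). Time passes only in rows, so rows that do not move let the fingers close. It gives the time, the measured TCP pose, the force and the opening at its end, in the units of the state.
- robot.get_obs(): the state, without advancing time (a new reading comes with each control period).
- robot.camera(name): name is "scene" or "top"; returns a dict with "color" (384x512x3 uint8, red, green, blue), "z_map" (384x512 float32, m along the optical axis (not along the pixel's ray), 0 where there is no reading), "camera_matrix" (3x3 intrinsics, pixels), "R" (3x3) and "t" (3): a world point X has camera coordinates R X + t. Camera axes: x right, y down, z forward; pixel columns grow to the right and rows downward; lengths in m; the calibration is good to about 2 mm. A picture is of the moment at which its call begins.
- robot.hand_in(): hands the job in, once; it reports no verdict.
Trained networks look in the newest picture that a camera, given by its name, has taken for a name from the list of things; names that differ only in an ending like _2 or _b are one class to them, and where a whole thing is asked for, a point or a joint stands for the part that bears it (a point fixed in the world has none). Each returns a list of dicts, best first, with "conf" (0 to 1); they miss things now and then, are a little off and sometimes report something else, mostly with a low value. They report only what shows in the picture. A call takes as long as a camera call.
- robot.search_frame(camera, thing): "at" ([column, row] in pixels, amid what is visible of it).
- robot.spot_point(camera, thing): "at" ([column, row] in pixels: a listed point, or the origin of a listed thing).
The state is a dict: "time": time; "q": joint angles; "joint_velocities": joint speeds; "joint_torque": joint torques, N m; "position": TCP position; "tool_rot": TCP orientation; "ft_force": force on the tool from outside, world axes, zero at the start; "moment": the same for the moment, N m; "grip_width": finger opening in m.
Only numpy, scipy, OpenCV 4.12 (cv2) and the standard library are available. Lean on these libraries where they do the work, as an engineer would, in place of code of your own. Each camera call takes 0.05 s, during which the arm holds its last target.

## Working session

There is one attempt and no reset: what is moved stays moved. The work goes in short steps, Python scripts to look and compute and a tool call to move; the robot and the scene stay as the last step left them, time stands still between calls to the robot, and variables do not carry over. Pictures are saved under pics/ and viewed, and the job is handed in when it is done.

Besides the shell and the picture viewer there is one more tool, called after ">>>" as name(argument=value, ...), one argument or row to a line, values as JSON. move_arm: Moves the arm, as the interface text tells. Its arguments: {"type":"object","properties":{"rows":{"type":"array","items":{"type":"number"}},"grip_force":{"type":"number"}},"required":["rows"]}

```bash
ls; mkdir -p pics; cat > h.py <<'E'
import numpy as np, cv2
from rig import robot
def unproj(c,u,v,z):
    K=c["camera_matrix"]; p=np.array([(u-K[0,2])/K[0,0]*z,(v-K[1,2])/K[1,1]*z,z])
    return c["R"].T@(p-c["t"])
def on_plane(c,u,v,h):
    K=c["camera_matrix"]; d=c["R"].T@np.array([(u-K[0,2])/K[0,0],(v-K[1,2])/K[1,1],1.]); o=-c["R"].T@c["t"]
    return o+d*(h-o[2])/d[2]
def cloud(c):
    v,u=np.mgrid[:384,:512]; z=c["z_map"]; K=c["camera_matrix"]
    P=np.stack([(u-K[0,2])/K[0,0]*z,(v-K[1,2])/K[1,1]*z,z],-1)
    return (P-c["t"])@c["R"]
E
python3 - <<'E'
from h import *
for n in ("scene","top"):
    c=robot.camera(n); cv2.imwrite(f"pics/{n}0.png",cv2.resize(c["color"][:,:,::-1],(768,576)))
    np.save(n+"0.npy",c,allow_pickle=True)
    P=cloud(c)
    for t,h in (("stop_top",.092),("start_top",.077),("hatch_pad",.156),("hatch_hinge",.15),("gluer",0),("brush_tin",0),("glue_tub",0),("bench_weight",0),("bone_folder",0),("thread_spool",0)):
        for d in robot.spot_point(n,t)[:2]:
            u,v=d["at"]; print(n,t,round(d["conf"],2),np.round(d["at"],1),"plane",np.round(on_plane(c,u,v,h),4),"depth",np.round(P[min(int(v+.5),383),min(int(u+.5),511)],4))
o=robot.get_obs(); print(o)
E
```

```text
pics
scene stop_top 0.64 [376.5 196.4] plane [0.5579 0.3812 0.092 ] depth [0.5542 0.3845 0.0907]
scene start_top 0.52 [367.4 193.1] plane [0.5163 0.3714 0.077 ] depth [0.5065 0.375  0.0707]
scene hatch_pad 0.74 [258.1 183.5] plane [0.5543 0.019  0.156 ] depth [ 1.3896 -0.0808  0.6837]
scene hatch_pad 0.58 [265.6 199.6] plane [0.6359 0.03   0.156 ] depth [0.629  0.0321 0.1498]
scene hatch_hinge 0.83 [266.2 196.5] plane [0.6128 0.0348 0.15  ] depth [0.6189 0.0333 0.1526]
scene gluer 0.71 [264.9 247.4] plane [0.651  0.0301 0.    ] depth [0.7971 0.0083 0.1365]
scene brush_tin 0.61 [130.5 215.5] plane [ 0.4626 -0.379   0.    ] depth [ 0.5122 -0.3619  0.0346]
scene glue_tub 0.91 [136.8 267.4] plane [ 0.6959 -0.3189 -0.    ] depth [ 0.7286 -0.3069  0.0336]
scene bench_weight 0.8 [370.3 248.1] plane [0.6824 0.331  0.    ] depth [0.7092 0.3145 0.0263]
scene thread_spool 0.54 [168.8 195. ] plane [ 0.3548 -0.2696  0.    ] depth [ 0.3565 -0.2687  0.001 ]
top stop_top 0.52 [136.9 187.6] plane [0.5471 0.3915 0.092 ] depth [0.5448 0.3894 0.097 ]
top start_top 0.48 [147.  205.5] plane [0.4934 0.3595
[... 799 characters left out ...]
: 1.1, 'q': array([ 1.07853709e+00,  5.27511680e-01,  1.43268826e+00,  1.12100633e-05,
        1.18139407e+00, -1.78501630e-01]), 'joint_velocities': array([ 3.18922089e-04, -9.16685949e-04,  5.25540684e-04,  6.68112269e-04,
        1.39411049e-05,  8.71444573e-04]), 'joint_torque': array([-5.83892652e-04, -4.40027690e+01, -1.76987779e+01,  6.32491359e-02,
        5.05473430e-02, -4.77083938e-05]), 'position': array([0.19285979, 0.59448466, 0.22254496]), 'tool_rot': array([ 1.56238209e-01,  9.87719405e-01,  1.06962794e-06, -5.11855015e-06]), 'ft_force': array([-0.23438088, -0.06499011,  0.42771219]), 'moment': array([-0.04742463,  0.07036111,  0.00833597]), 'grip_width': 0.08721049555908564}
```

View pics/top0.png

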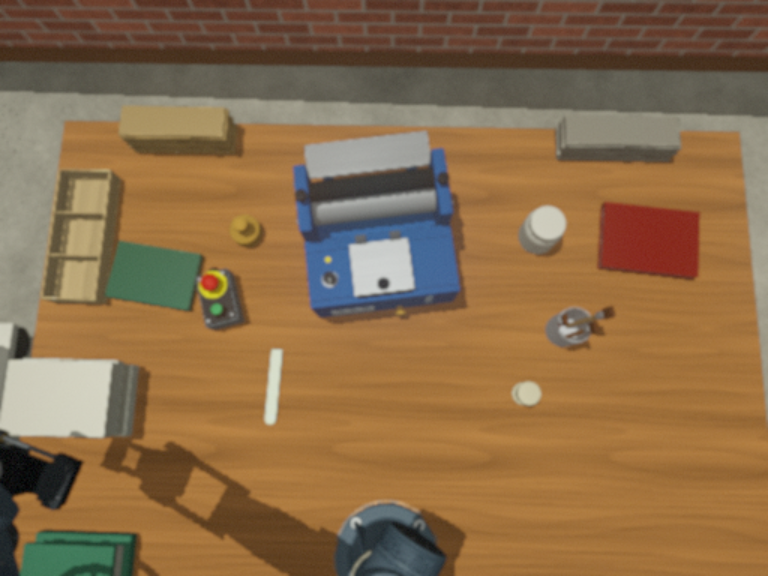

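View pics/scene0.png

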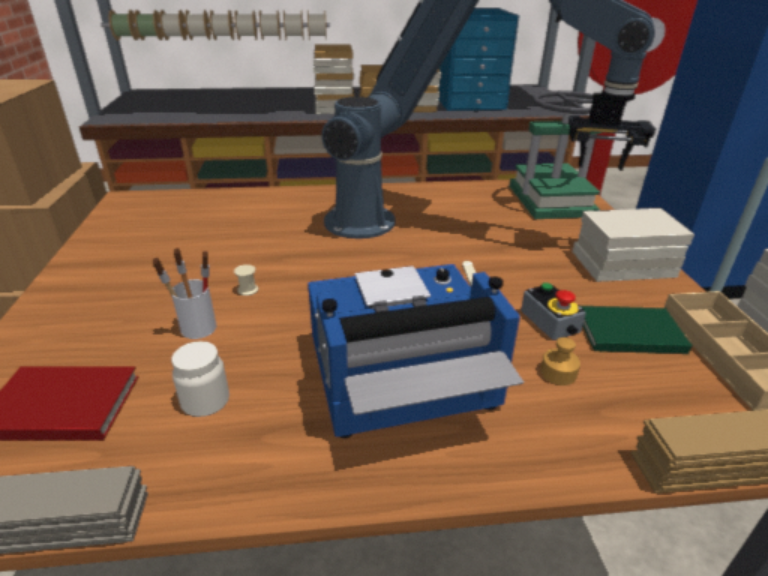

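```bash
python3 - <<'E'
from h import *
c=np.load("top0.npy",allow_pickle=True).item()
P=cloud(c); rgb=c["color"].astype(int)
red=(rgb[...,0]>120)&(rgb[...,1]<80)&(rgb[...,2]<80)
grn=(rgb[...,1]>90)&(rgb[...,0]<80)&(rgb[...,2]<110)
dark=(rgb.max(-1)<60)
for n,m,box,h in (("red",red,(110,170,165,220),.09),("green",grn,(110,170,165,220),.077),("pad",dark,(235,270,178,200),.156)):
    mm=np.zeros_like(m); x0,x1,y0,y1=box; mm[y0:y1,x0:x1]=m[y0:y1,x0:x1]
    nn,l,st,ce=cv2.connectedComponentsWithStats(mm.astype(np.uint8))
    for i in range(1,nn):
        if st[i,4]>8: print(n,st[i],ce[i].round(1),on_plane(c,*ce[i],h).round(4),"depth med",np.median(P[l==i],0).round(4))
x0,y0=110,140
crop=c["color"][140:240,110:290,::-1]
cv2.imwrite("pics/crop0.png",cv2.resize(crop,(792,440),interpolation=cv2.INTER_CUBIC))
E
```

```text
red [135 184  11  10  86] [139.7 188.1] [0.5461 0.3833 0.09  ] depth med [0.5458 0.3821 0.0917]
green [110 167  23  40 426] [118.1 184.3] [0.5596 0.4579 0.077 ] depth med [0.5758 0.4816 0.0227]
green [142 202   7   8  14] [145.9 206.7] [0.4894 0.3626 0.077 ] depth med [0.4877 0.3622 0.0725]
```

The top view shows the red button at about (210,282) in the enlarged picture, the green one at (217,309) and the black pad at (384,283). The box is on the left of the machine. I'll refine the pad and button positions from a crop.

View pics/crop0.png

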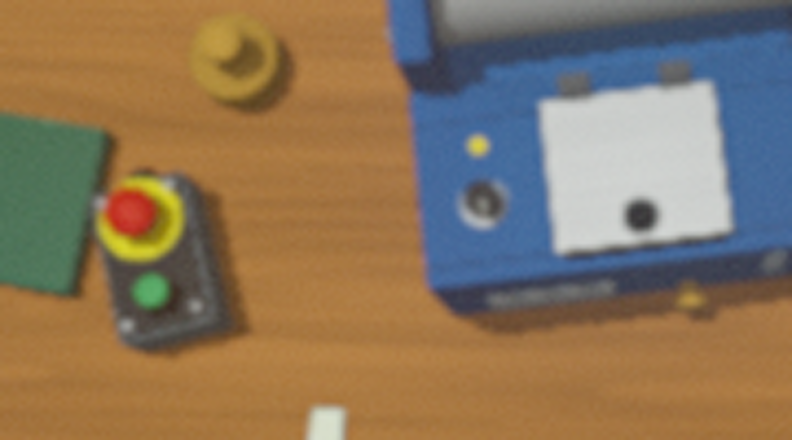

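```bash
python3 - <<'E'
from h import *
c=np.load("top0.npy",allow_pickle=True).item()
P=cloud(c); rgb=c["color"].astype(int)
print(rgb[182:196,246:266].sum(-1))
def wc(w,x0,y0,h):
    v,u=np.mgrid[:w.shape[0],:w.shape[1]]; cx=(w*u).sum()/w.sum()+x0; cy=(w*v).sum()/w.sum()+y0
    return cx,cy,on_plane(c,cx,cy,h).round(4)
g=rgb.sum(-1)[183:195,249:263]; print("pad",wc(np.clip(420-g,0,None),249,183,.156))
r=(rgb[...,0]-rgb[...,1])[180:198,132:150]; print(r)
gg=(rgb[...,1]-rgb[...,0])[198:215,137:155]; print("green",wc(np.clip(gg-20,0,None),137,198,.077)); print(gg)
# red top depth
m=((P[...,2]>.082)&(P[...,2]<.105)); m[:, :125]=0; m[:,160:]=0; m[:175]=0; m[200:]=0
print("head pts",m.sum(),P[m].mean(0),P[m].min(0),P[m].max(0))
# scene cam red
c2=np.load("scene0.npy",allow_pickle=True).item(); r2=c2["color"].astype(int)
w=(r2[...,0]-np.maximum(r2[...,1],r2[...,2]))[185:210,365:390]; 
m2=np.zeros((384,512),bool); m2[185:210,365:390]=(w>90)&(r2[185:210,365:390,1]<60)
ys,xs=np.nonzero(m2); print("scene red",xs.min(),xs.max(),ys.min(),ys.max(),xs.mean(),ys.mean(),on_plane(c2,xs.mean(),ys.mean(),.088))
# hatch lid corners
m3=(rgb.min(-1)>150)&(P[...,2]>.14)&(P[...,2]<.17); m3[:150]=0;m3[200:]=0;m3[:,:225]=0;m3[:,285:]=0
cn=cv2.minAreaRect(np.argwhere(m3)[:,::-1].astype(np.float32)); print(m3.sum(),cn,[on_plane(c,*p,.153).round(4) for p in cv2.boxPoints(cn)])
E
```

```text
[[623 623 621 619 620 621 620 623 619 618 623 620 617 615 616 620 614 618
  619 619]
 [619 621 616 620 621 620 621 620 610 611 610 615 622 620 622 623 621 621
  619 619]
 [619 625 620 623 622 622 616 589 566 551 560 580 601 616 622 618 619 616
  618 615]
 [623 622 625 626 624 606 563 503 442 412 426 469 535 583 615 621 619 616
  619 619]
 [622 622 620 622 613 563 476 354 277 250 264 314 419 533 601 620 625 625
  617 617]
 [619 618 619 623 605 539 392 247 193 183 188 213 314 468 575 614 625 621
  617 619]
 [621 623 622 624 607 519 345 203 182 181 191 195 274 428 553 613 621 622
  626 619]
 [619 619 622 622 603 516 347 204 183 197 183 179 274 428 560 613 627 621
  621 622]
 [617 623 619 623 602 530 373 231 189 167 174 200 306 474 579 618 629 622
  622 622]
 [623 623 623 626 616 563 463 327 230 207 223 273 405 534 602 625 628 623
  627 625]
 [622 625 627 626 622 599 553 471 395 374 396 435 520 592 627 628 626 621
  611 607]
 [630 625 624 626 626 627 610 576 533 516 519 532 571 598 609 606 594 570
  537 504]
 [616 609 606 606 607 607 606 587 553 515 487 475 488 489 486 484 465 438
  371 
[... 2667 characters left out ...]
3 -10  -9  -7  -8  -8  -7  -3]
 [ -5  -4  -4  -9  -7  -8  -7 -10  -8  -9  -8  -6  -8  -8  -6  -3  -4  -3]
 [ -3   0  -1  -3  -6 -10  -9  -8  -6  -8  -7  -6  -1  -6  -1   0  -4  -1]
 [ -5  -1  -1  -3  -7  -6  -5  -5  -4  -2  -3  -3   0  -1  -1  -1  -5  -1]]
head pts 120 [0.5477283  0.38621155 0.09129543] [0.53021868 0.36883292 0.08387647] [0.56582265 0.40524732 0.09779895]
scene red 371 382 194 201 376.6533333333333 197.28 [0.55693679 0.38287786 0.088     ]
1310 ((253.8620147705078, 177.5165557861328), (34.6712532043457, 40.191654205322266), 83.1572265625) [array([0.6178, 0.0908, 0.153 ]), array([ 0.6354, -0.0287,  0.153 ]), array([ 0.5303, -0.0428,  0.153 ]), array([0.513 , 0.0745, 0.153 ])]
```

```bash
python3 - <<'E'
from h import *
c=np.load("top0.npy",allow_pickle=True).item(); P=cloud(c)
for x in np.arange(.1,.75,.05):
    print(round(x,2),[ (lambda m: round(float(np.percentile(P[m][:,2],98)),2) if m.sum()>3 else None)((abs(P[...,0]-x)<.025)&(abs(P[...,1]-y)<.025)&(P[...,2]<.4)) for y in np.arange(.65,-.11,-.05)])
E
```

```text
0.1 [0.01, 0.01, 0.01, 0.01, 0.01, 0.01, 0.01, 0.01, 0.01, 0.01, 0.01, 0.01, 0.02, 0.32, 0.33, 0.31]
0.15 [0.01, 0.01, 0.39, 0.34, 0.01, 0.01, 0.01, 0.01, 0.01, 0.01, 0.01, 0.01, 0.01, 0.01, 0.01, 0.01]
0.2 [0.27, 0.34, 0.4, 0.34, 0.01, 0.01, 0.01, 0.01, 0.01, 0.01, 0.01, 0.01, 0.01, 0.01, 0.01, 0.01]
0.25 [0.31, 0.33, 0.12, 0.01, 0.0, 0.01, 0.01, 0.01, 0.01, 0.01, 0.01, 0.01, 0.01, 0.01, 0.01, 0.01]
0.3 [0.13, 0.12, 0.12, 0.01, 0.01, 0.01, 0.01, 0.01, 0.01, 0.01, 0.01, 0.01, 0.01, 0.01, 0.01, 0.01]
0.35 [0.12, 0.12, 0.12, 0.01, 0.01, 0.01, 0.01, 0.01, 0.01, 0.01, 0.01, 0.01, 0.01, 0.01, 0.01, 0.01]
0.4 [0.09, 0.09, 0.09, 0.01, 0.01, 0.01, 0.01, 0.01, 0.01, 0.01, 0.01, 0.01, 0.01, 0.01, 0.01, 0.01]
0.45 [0.01, 0.01, 0.01, 0.01, 0.01, 0.06, 0.06, 0.01, 0.01, 0.01, 0.01, 0.01, 0.01, 0.01, 0.01, 0.01]
0.5 [0.05, 0.03, 0.03, 0.03, 0.03, 0.08, 0.08, 0.01, 0.01, 0.01, 0.14, 0.14, 0.16, 0.15, 0.14, 0.11]
0.55 [0.05, 0.03, 0.03, 0.03, 0.03, 0.1, 0.09, 0.01, 0.01, 0.01, 0.16, 0.16, 0.16, 0.16, 0.16, 0.14]
0.6 [0.05, 0.03, 0.03, 0.03, 0.03, 0.06, 0.06, 0.01, 0.01, 0.14, 0.15, 0.16, 0.16, 0.16, 0.16, 0.15]
0.65 [0.05, 0.03, 0.03, 0.03, 0.02, 0.01, 0.08, 0.05, 0.01, 0.21, 0.21, 0.15, 0.15, 0.16, 0.15, 0.21]
0.7 [0.05, 0.01, 0.01, 0.01, 0.01, 0.01, 0.08, 0.08, 0.01, 0.23, 0.23, 0.21, 0.21, 0.2, 0.18, 0.22]
```

>>> move_arm(
  rows=[0,0,0,0,0,0,1,0,0,20,0,0,0,1],
  grip_force=20,
)

```text
time: 1.3
position: [0.192, 0.5926, 0.2399]
tool_rot: [0.156, 0.988, -0.003, -0.001]
ft_force: [0.0, 0.4, 0.4]
grip_width: 0.078
```

>>> move_arm(
  rows=[35,-21,0,0,0,0,1,35,-21,0,0,0,0,1,35,-21,0,0,0,0,1,35,-21,0,0,0,0,1,35,-21,-10,0,0,0,1,35,-21,-15,0,0,0,1,36,-21,-20,0,0,0,1,36,-21,-20,0,0,0,1,36,-21,-20,0,0,0,1,36,-20,-20,0,0,0,1,0,0,0,0,0,0,1,0,0,0,0,0,0,1],
)

```text
time: 2.5
position: [0.5472, 0.3845, 0.1365]
tool_rot: [0.157, 0.988, -0.0, -0.001]
ft_force: [-0.5, 0.9, 0.2]
grip_width: 0.0004
```

```bash
python3 - <<'E'
from h import *
c=robot.camera("top"); c2=robot.camera("scene")
a=cv2.resize(c["color"][130:250,90:250,::-1],(400,300),interpolation=3); b=cv2.resize(c2["color"][140:260,310:470,::-1],(400,300),interpolation=3)
cv2.imwrite("pics/a1.png",np.hstack([a,b]))
o=robot.get_obs(); print(o["position"],o["ft_force"],o["grip_width"],o["time"])
E
```

```text
[0.54615896 0.38606083 0.13795156] [-0.7656142   0.07771405 -0.54807191] 0.0007844021112848885 2.6
```

View pics/a1.png

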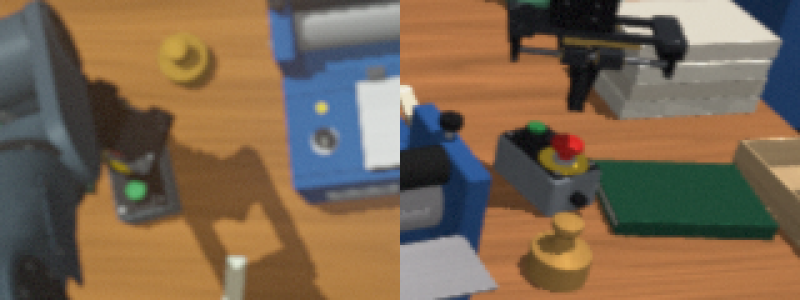

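```bash
python3 - <<'E'
from h import *
c2=np.load("scene0.npy",allow_pickle=True).item()
for p in ([.547,.385,.1375],[.547,.385,.092],[.4925,.3695,.077]):
    q=c2["R"]@np.array(p)+c2["t"]; q=c2["camera_matrix"]@q; u,v=q[:2]/q[2]; print(u,v,"crop",(u-310)*2.5+400,(v-140)*2.5)
E
```

```text
379.3439421041516 181.7150165238622 crop 573.359855260379 104.28754130965551
376.308643636867 194.3421287968086 crop 565.7716090921674 135.8553219920215
364.1007119004492 189.0350913359945 crop 535.251779751123 122.58772833998627
```

The fingertip (crop 577,106) and red top (565,137) match the projections to within about 1 px of the original image, so I'll press now.

>>> move_arm(
  rows=[1,0,-20,0,0,0,1,1,0,-18,0,0,0,1,0,0,-4,0,0,0,1,0,0,-2,0,0,0,1,0,0,-2,0,0,0,1,0,0,-2,0,0,0,1,0,0,-2,0,0,0,1,0,0,0,0,0,0,1],
)

```text
time: 3.4
position: [0.549, 0.3855, 0.0877]
tool_rot: [0.156, 0.988, 0.0, 0.0]
ft_force: [-0.5, -0.2, -0.4]
grip_width: 0.0
```

>>> move_arm(
  rows=[0,0,-1,0,0,0,1,0,0,-1,0,0,0,1,0,0,-1,0,0,0,1,0,0,0,0,0,0,1],
)

```text
time: 3.8
position: [0.5491, 0.3853, 0.0853]
tool_rot: [0.156, 0.988, -0.0, 0.0]
ft_force: [-1.6, -1.3, 5.3]
grip_width: 0.0003
```

>>> move_arm(
  rows=[0,0,-1,0,0,0,1,0,0,0,0,0,0,1],
)

```text
time: 4.0
position: [0.5491, 0.3853, 0.0852]
tool_rot: [0.156, 0.988, -0.0, 0.0]
ft_force: [-2.4, -2.5, 9.1]
grip_width: 0.0006
```

>>> move_arm(
  rows=[0,0,-1,0,0,0,1,0,0,0,0,0,0,1],
)

```text
time: 4.2
position: [0.5492, 0.3853, 0.0851]
tool_rot: [0.156, 0.988, 0.0, 0.0]
ft_force: [-2.8, -1.7, 12.7]
grip_width: 0.0008
```

A hard stop at z = 0.085 is 92 − 7 mm, so the button is bottomed. I'll lift and check.

>>> move_arm(
  rows=[0,0,20,0,0,0,1,0,0,40,0,0,0,1,0,-15,45,0,0,0.09,1,0,-45,20,0,0,0.1,1,0,-50,10,0,0,0.1,1,0,-50,5,0,0,0.1,1,0,-45,0,0,0,0.07,1,0,0,0,0,0,0,1],
)

```text
time: 5.0
position: [0.549, 0.1765, 0.2225]
tool_rot: [-0.07, 0.998, -0.001, -0.0]
ft_force: [-0.4, 1.0, -0.3]
grip_width: 0.0004
```

```bash
python3 - <<'E'
from h import *
c=robot.camera("top"); c2=robot.camera("scene"); P=cloud(c)
a=cv2.resize(c["color"][140:240,110:270,::-1],(400,300),interpolation=3); b=cv2.resize(c2["color"][140:260,310:470,::-1],(400,300),interpolation=3)
cv2.imwrite("pics/a2.png",np.hstack([a,b]))
np.save("top2.npy",c,allow_pickle=True)
o=robot.get_obs(); print(o["position"],o["tool_rot"],o["ft_force"],o["time"],o["q"])
c0=np.load("top0.npy",allow_pickle=True).item(); P0=cloud(c0)
print("red top z",np.median(P0[186:191,137:143,2]),np.median(P[186:191,137:143,2]))
print("green z",np.median(P0[204:208,142:147,2]),np.median(P[204:208,142:147,2]))
for n in("top","scene"): print(n,robot.spot_point(n,"stop_top")[:1],robot.spot_point(n,"hatch_pad")[:1])
E
```

```text
[0.54908483 0.18069538 0.22230703] [-7.13260090e-02  9.97453016e-01  2.86568008e-04 -6.00252951e-06] [-0.56642488  0.05019976  0.1418846 ] 5.1 [ 1.24389225e-01  4.64346908e-01  1.55332975e+00  6.35365279e-04
  1.12389770e+00 -1.58945494e+00]
red top z 0.09245408754436413 0.6206200594124189
green z 0.07887192031540119 0.6479672931070486
top [{'at': [252.4, 161.8], 'conf': 0.42}] [{'at': [255.9, 191.3], 'conf': 0.75}]
scene [{'at': [376.3, 199.1], 'conf': 0.56}] [{'at': [258.3, 180.1], 'conf': 0.84}]
```

View pics/a2.png

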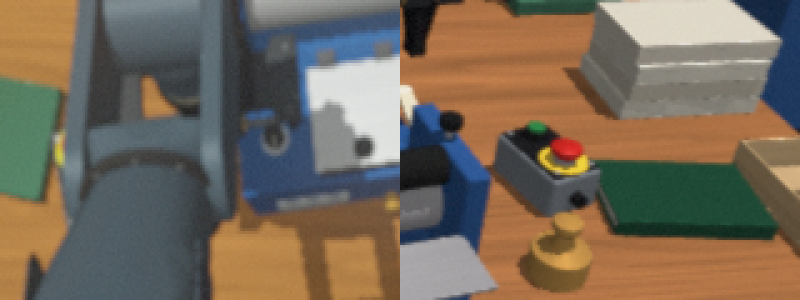

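In the scene view the red head now sits about 4 px lower, flush with the collar (crop 566,150), and the green button is unchanged. The stop button is in. Next is the hatch pad.

>>> move_arm(
  rows=[-3,-40,0,0,0,0,1,-3,-45,0,0,0,0,1,-2,-45,-10,0,0,0,1,-2,-31,-15,0,0,0,1,0,0,0,0,0,0,1,0,0,0,0,0,0,1],
)

```text
time: 5.9
position: [0.5389, 0.0214, 0.1969]
tool_rot: [-0.073, 0.997, 0.0, -0.0]
ft_force: [0.3, -0.1, 0.1]
grip_width: 0.0005
```

```bash
python3 - <<'E'
from h import *
c2=robot.camera("scene")
b=cv2.resize(c2["color"][140:260,190:350,::-1],(800,600),interpolation=3)
cv2.imwrite("pics/a3.png",b)
o=robot.get_obs(); print(o["position"],o["tool_rot"],o["ft_force"],o["time"])
for p in (o["position"],[.539,.0185,.156]):
    q=c2["R"]@np.array(p)+c2["t"]; q=c2["camera_matrix"]@q; u,v=q[:2]/q[2]; print(u,v,"crop",(u-190)*5,(v-140)*5)
E
```

```text
[0.53920279 0.02189465 0.19733512] [-7.35120412e-02  9.97294286e-01  2.85903544e-04  7.07166606e-05] [-0.0722123   0.1193885   0.47095623] 5.95
258.7347959485285 168.17240755447187 crop 343.67397974264236 140.86203777235937
257.34193528518796 180.6949132632335 crop 336.7096764259398 203.4745663161675
```

View pics/a3.png

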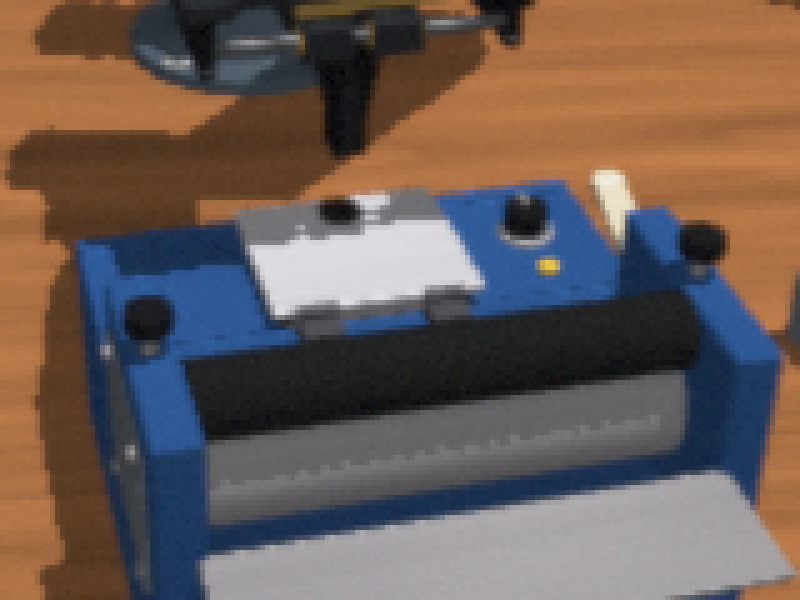

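The fingertip (345,150) is above the pad (340,208) and the projection agrees. I'll descend.

>>> move_arm(
  rows=[0,-2,-15,0,0,0,1,0,0,-14,0,0,0,1,0,0,-8,0,0,0,1,0,0,-2,0,0,0,1,0,0,-1,0,0,0,1,0,0,0,0,0,0,1],
)

```text
time: 6.55
position: [0.5393, 0.0191, 0.1578]
tool_rot: [-0.073, 0.997, -0.0, 0.0]
ft_force: [0.7, -0.0, -0.3]
grip_width: 0.0005
```

>>> move_arm(
  rows=[0,0,-2,0,0,0,1,0,0,0,0,0,0,1],
)

```text
time: 6.75
position: [0.5396, 0.0188, 0.1559]
tool_rot: [-0.073, 0.997, 0.0, 0.001]
ft_force: [0.6, 0.7, 3.0]
grip_width: 0.0004
```

>>> move_arm(
  rows=[0,0,-2,0,0,0,1,0,0,0,0,0,0,1],
)

```text
time: 6.95
position: [0.5394, 0.0188, 0.1537]
tool_rot: [-0.073, 0.997, 0.0, 0.001]
ft_force: [-0.1, 1.8, 3.7]
grip_width: 0.0006
```

Contact is at about z = 0.156, and the lid is moving down at 3–4 N, as described. I'll continue to the stop.

>>> move_arm(
  rows=[0,0,-2,0,0,0,1,0,0,0,0,0,0,1],
)

```text
time: 7.15
position: [0.5393, 0.0187, 0.1515]
tool_rot: [-0.073, 0.997, 0.0, 0.001]
ft_force: [0.5, 1.7, 3.5]
grip_width: 0.0002
```

>>> move_arm(
  rows=[0,0,-1,0,0,0,1,0,0,0,0,0,0,1],
)

```text
time: 7.35
position: [0.5394, 0.0187, 0.1511]
tool_rot: [-0.073, 0.997, -0.0, 0.001]
ft_force: [-0.9, 0.9, 7.6]
grip_width: 0.0002
```

>>> move_arm(
  rows=[0,0,-1,0,0,0,1,0,0,0,0,0,0,1],
)

```text
time: 7.55
position: [0.5394, 0.0187, 0.1507]
tool_rot: [-0.073, 0.997, -0.0, 0.001]
ft_force: [-2.5, 1.0, 12.4]
grip_width: 0.0004
```

The lid is on its stop (z ≈ 0.151, 12 N). I'll release it by moving up quickly, then back toward the robot.

>>> move_arm(
  rows=[0,0,30,0,0,0,1,-10,0,45,0,0,0,1,-25,0,40,0,0,0,1,-30,0,35,0,0,0,1,-30,10,10,0,0,0,1,-20,40,0,0,0,0,1,0,45,0,0,0,0,1,0,45,0,0,0,0,1,0,45,0,0,0,0,1,0,0,0,0,0,0,1,0,0,0,0,0,0,1,0,0,0,0,0,0,1],
)

```text
time: 8.75
position: [0.4235, 0.2025, 0.3087]
tool_rot: [-0.073, 0.997, -0.001, -0.001]
ft_force: [0.9, -0.4, 0.8]
grip_width: 0.0001
```

>>> move_arm(
  rows=[0,0,0,0,0,0,1,0,0,0,0,0,0,1,0,0,0,0,0,0,1,0,0,0,0,0,0,1,0,0,0,0,0,0,1,0,0,0,0,0,0,1,0,0,0,0,0,0,1,0,0,0,0,0,0,1,0,0,0,0,0,0,1,0,0,0,0,0,0,1,0,0,0,0,0,0,1,0,0,0,0,0,0,1],
)

```text
time: 9.95
position: [0.4239, 0.2037, 0.3093]
tool_rot: [-0.073, 0.997, -0.0, -0.0]
ft_force: [0.3, -0.2, 0.2]
grip_width: 0.0005
```

```bash
python3 - <<'E'
from h import *
c=robot.camera("top"); c2=robot.camera("scene")
a=cv2.resize(c["color"][:,:,::-1],(400,300),interpolation=3); b=cv2.resize(c2["color"][120:280,180:393,::-1],(400,300),interpolation=3)
cv2.imwrite("pics/a4.png",np.vstack([np.hstack([a,b]),np.hstack([cv2.resize(c2["color"][:,:,::-1],(400,300)),cv2.resize(c["color"][100:260,100:313,::-1],(400,300),interpolation=3)])]))
o=robot.get_obs(); print(o["position"],o["ft_force"],o["time"])
P=cloud(c2); m=(abs(P[...,0]-.625)<.06)&(abs(P[...,1]-.03)<.06)&(P[...,2]>.17)&(P[...,2]<.3); print(m.sum(),P[m].max(0),P[m].mean(0))
for n in("top","scene"):
  for t,h in (("brush_tin",0),("glue_tub",0),("bench_weight",0),("bone_folder",0),("thread_spool",0)):
    print(n,t,[on_plane(c if n=="top" else c2,*d["at"],0).round(3) for d in robot.spot_point(n,t)[:1]])
E
```

```text
[0.42388725 0.20368591 0.30934009] [-0.40367778  0.56283726 -0.12817906] 10.05
1307 [0.63784786 0.08970354 0.25394944] [0.62297231 0.03018482 0.21311242]
top brush_tin [array([0.67 , 0.036, 0.   ])]
top glue_tub [array([ 0.679, -0.311,  0.   ])]
top bench_weight [array([0.688, 0.34 , 0.   ])]
top bone_folder [array([0.326, 0.249, 0.   ])]
top thread_spool [array([ 0.345, -0.282,  0.   ])]
scene brush_tin [array([ 0.482, -0.366,  0.   ])]
scene glue_tub [array([ 0.692, -0.314,  0.   ])]
scene bench_weight [array([0.683, 0.331, 0.   ])]
scene bone_folder [array([0.342, 0.249, 0.   ])]
scene thread_spool [array([ 0.368, -0.27 ,  0.   ])]
```

View pics/a4.png

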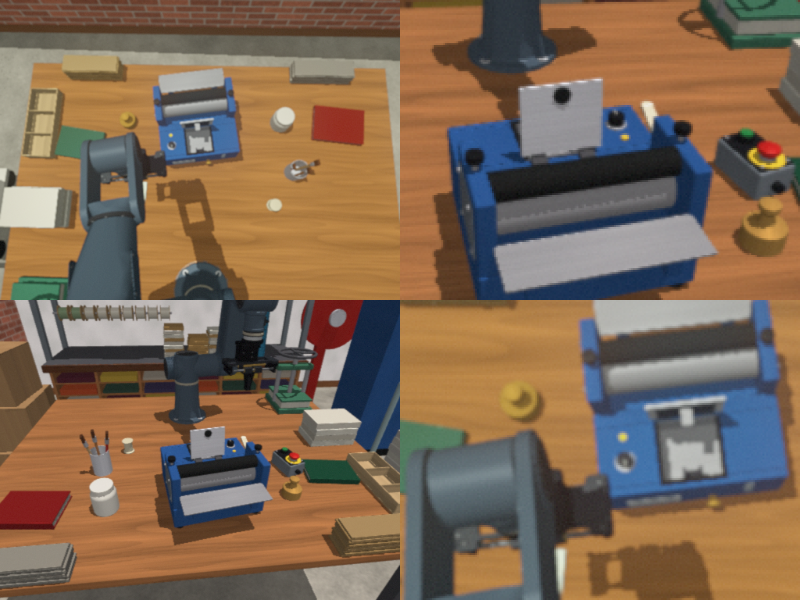

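The pictures show the hatch standing open (top-right panel, lid with pad at 562,95), with its top edge at z ≈ 0.254. The red button is down on its collar at (768,150). The bystanders are where they were, and the arm is clear. I'll hand in.

```bash
python3 -c "
from rig import robot
print(robot.hand_in())"
```

```text
the job is handed in; nothing more can be done
None
```

The red stop button is in and the filler hatch is standing open by itself. I handed the job in at about 10 s on the robot's clock; it reports no verdict.

- **Stop button:** I pressed it with the shut fingers to its hard stop at z = 0.085 m, with about 13 N. After I lifted, the picture showed it staying down. The green button was not touched and looks unchanged.
- **Hatch:** I pressed the pad once. It moved at 3–4 N and met its stop about 5 mm down, with 12 N at the end. I then rose quickly and moved back toward the robot. The lid's top edge is now at z ≈ 0.254 m, which matches standing fully open.
- **Clear of the robot:** The force on the tool at the end was about 0 apart from sensor noise, and the gripper is well away from the hatch.
- **Other things on the bench:** In the pictures they are all where they were. The network's position readings agree to within 1–2 cm, which is its usual scatter. The one exception was a final top-view reading that put the brush tin on the machine. That is a false detection, because the picture and the scene camera both show the tin in its old place.
- **Check that failed:** I could not measure the red button's depth from the top camera after the press, because the arm was in the way. Its state rests on the force at the hard stop and the scene-camera picture.

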